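Bin the red-capped medicine bottle through the sprung flap

ROBOT

A 7-joint arm with a two-finger parallel gripper is mounted at the origin on the work surface. World frame = base frame: x ahead of the robot, y to its left, z up, the work surface at z = 0. Lengths are in m, angles in rad, forces in N, time in s.
With the tool pointing down it reaches from about 0.4 to 0.875 m from the base axis. Payload 6.5 kg.
Tool frame: the origin (TCP) lies midway between the tips of the shut fingers; the grasp point (between the pads) lies 19 mm behind it (env.grasp_offset is the distance from the TCP to the grasp point, in m); z points along the fingers, y is the line along which they close (so a half turn about z gives the same grasp; the last joint's range is limited). The gripper opens to 88 mm and grips with 3 to 60 N. Pads are 18 mm wide; open, the fingers measure 123 mm over their backs; the gripper's body (75 mm by 187 mm) begins 45 mm behind the grasp point.
Start: joints at [-1.312, 0.536, -0.004, 1.538, 0.003, 1.067, -0.071], TCP at [0.207, 0.616, 0.239] pointing down, gripper open.
Joint ranges: [-2.7, 2.7], [-0.37, 2.16], [-1.27, 1.26], [0.24, 2.4], [-1.31, 4.45], [0.19, 1.91], [-2.76, 2.76]. Speed limits (rad/s): [2.39, 2.39, 3.14, 3.14, 3.14, 3.14, 3.14].

INTERFACE

Orientations are given as a rotation vector (axis times angle).
In Python, from bench import env gives the robot as it stands. Calls block until the motion is done:
- env.move_to(position, orientation): joint-space move of the TCP to a pose.
- env.move_l(position, vel=0.15, rot=None, force_limit=None): straight line of the TCP; rot=None keeps the orientation; vel is the mean speed in m/s. With force_limit (N) it stops when the force on the tool has changed by that much, and returns True; else False.
- env.movej(angles): joint-space move.
- env.grip(opening): opening from 0.0 (shut) to 1.0 (fully open); the grip force is fixed at half the most; returns when the fingers have stopped.
- env.hold(seconds).
- env.solve_ik(position, orientation): joint angles nearest the present ones, or None.
- env.observe(): the state.
- env.capture(name): name is "scene" or "top" or "wrist"; returns (picture, depth): 480x640x3 uint8, red, green, blue; 480x640 float32, m along the optical axis (not along the pixel's ray), 0 where there is no reading.
- env.camera_info(name): a dict with "mtx" (3x3 intrinsics, pixels), "dist_coeffs" ([k1, k2, p1, p2, k3] as OpenCV has them; the pictures are not rectified), "T" (4x4, takes a point from camera to world coordinates). Camera axes: x right, y down, z forward; pixel columns grow to the right and rows downward; lengths in m; the calibration is good to about 2 mm. A picture is of the moment at which its call begins: read the wrist's pose just before it. camera_info takes no time and is no camera call; for the wrist camera it gives the pose at the moment of the call.
A pose or a line that the arm cannot do raises env.PlanningError and nothing moves.
- env.hand_in(): hands the job in; it is judged then, once.
Trained networks look in the newest picture that a camera, given by its name, has taken for a name from the list of things; names that differ only in an ending like _2 or _b are one class to them, and where a whole thing is asked for, a point or a joint stands for the part that bears it (a point fixed in the world has none). Each returns a list of dicts, best first, with "p" (0 to 1); they miss things now and then, are a little off and sometimes report something else, mostly with a low value. They report only what shows in the picture. A call takes as long as a camera call.
- env.boxes_of(camera, thing): "location" ([x, y, z] in m, in the coordinates of the camera as it stood for that picture, good to about 4 mm: the middle of the surface that is visible of it).
The state is a dict: "time_s": time; "joint_positions": joint angles; "dq": joint speeds; "tau": joint torques, N m; "position": TCP position; "tool_rot": TCP orientation; "force": force on the tool from outside, world axes, zero at the start; "wrist_torque": the same for the moment, N m; "gripper_width": opening from 0.0 (shut) to 1.0 (fully open); "gripper_force": force on a finger pad.
Only numpy, scipy, OpenCV 4.12 (cv2) and the standard library are available. Lean on these libraries where they do the work, as an engineer would, in place of code of your own. Each camera call takes 0.05 s, during which the arm holds its last target. There are 200 camera calls.

TASK

Throw away the expired medicine bottle, the amber one with the red cap: push it upright down through the white self-closing flap in the lid of the yellow waste bin, and keep hold of it until a good third of the bottle is inside, then let it go so that it drops in and the flap shuts behind it. Leave the amber bottle with the white cap standing where it is.

Things in the scene. Friction and masses are not known exactly. Their poses are not given: they have to be found in the camera images.
- red_bottle_center (a point): The expired bottle, standing upright on the bench: round amber glass, 40 mm in diameter and 110 mm tall, with a paper label and a red cap (the top 26 mm, 32 mm in diameter), about 160 g. Point at its centre, 55 mm above its foot; z up along the bottle. Hold it by the cap, so that some 70 mm of bottle stand out below the fingers and the fingers can stay above the bin's lid. A clear bottle with a blue cap, of the same size, stands near it as well.
- white_bottle_center (a point): A good bottle, which stays: the same amber bottle with a white cap. Point at its centre, 55 mm above its foot; z up.
- bin_mouth (a point): Centre of the square mouth in the flat lid of the yellow waste bin, at the height of the lid's top, 205 mm above the bench. The bin is fixed to the bench, 170 mm (its x) by 160 mm (its y), and hollow below. The mouth is 76 by 76 mm, sides along the bin's x and y, and closed by the flap; z up. A bottle pushed down the middle of the mouth has 18 mm to spare on every side.
- flap (a joint): White plastic flap 73 by 72 mm, 3 mm thick, filling the mouth flush with the lid. It is hinged along the mouth's -x side (in the bin's frame) and swings down into the bin: 0 rad shut, 1.6 rad hanging straight down. A weak spring (under 1 N at its middle) shuts it again; the bottle going in holds it open at about 1.2 to 1.4 rad. The bin is deep enough for the bottle to fall clear of the flap.

How it is judged:
On the way:
1. the red-capped bottle, still held and upright, is pushed at least 30 mm into the mouth and holds the flap open (z of red_bottle_center in the frame of bin_mouth below 0.025 m and horizontal distance between red_bottle_center and bin_mouth below 0.04 m and angle between red_bottle_center's own z axis and vertical below 0.35 rad and value of joint flap above 0.5 rad and contact force between the fingers and red_bottle above 0.5 N), for 0.1 s.
At the end, for the whole second after the job is handed in: The red-capped bottle lies at rest inside the bin, its centre at least 90 mm below the lid's top and within 85 mm of the mouth's centre line; the flap is shut to within 0.15 rad; the white-capped bottle stands upright (within 0.3 rad) within 40 mm of where it was (z of red_bottle_center in the frame of bin_mouth below -0.09 m and horizontal distance between red_bottle_center and bin_mouth below 0.085 m and linear speed of red_bottle below 0.05 m/s and value of joint flap below 0.15 rad and distance of white_bottle_center from where it was at the start of the episode below 0.04 m and angle between white_bottle_center's own z axis and vertical below 0.3 rad); the robot touches nothing.
It fails at once if the white-capped bottle is knocked over or carried off (distance of white_bottle_center from where it was at the start of the episode above 0.04 m or angle between white_bottle_center's own z axis and vertical above 0.3 rad).
It also fails if it takes over 40 s, if anything falls off the work surface, if the arm or the gripper's body presses on something with over 40 N, if the wrist force passes 120 N, or if a joint passes its speed limit or range.

## Working session

There is one attempt and no reset: what is moved stays moved. The work goes in short steps, each a Python script; the robot and the scene stay as the last script left them, time stands still between calls to the robot, and variables do not carry over. Pictures are saved under pics/ and viewed, at most 10 in all, crops included, and the job is handed in when it is done.

```bash
mkdir -p pics; cat > h.py <<'E'
import numpy as np, cv2
from bench import env
def world(cam,p):
    T=np.array(env.camera_info(cam)["T"]); return T[:3,:3]@np.array(p)+T[:3,3]
def cloud(cam,depth):
    ci=env.camera_info(cam); K=np.array(ci["mtx"]);D=np.array(ci["dist_coeffs"]);T=np.array(ci["T"])
    v,u=np.mgrid[:480,:640]; uv=np.stack([u,v],-1).reshape(-1,1,2).astype(np.float64)
    n=cv2.undistortPoints(uv,K,D).reshape(480,640,2)
    P=np.dstack([n*depth[...,None],depth]); W=P@T[:3,:3].T+T[:3,3]; W[depth<=0]=np.nan
    return W
E
python3 - <<'E'
from h import *
for c in ["scene","top"]:
    im,d=env.capture(c); cv2.imwrite(f"pics/{c}0.png",im[...,::-1]); np.savez(f"{c}0.npz",im=im,W=cloud(c,d))
    for t in ["red_bottle_center","white_bottle_center","flap","bin_mouth"]:
        try:
            for r in env.boxes_of(c,t)[:4]: print(c,t,round(r["p"],2),world(c,r["location"]).round(3))
        except Exception as e: print(c,t,e)
o=env.observe(); print(o["tool_rot"],o["time_s"])
E
```

```text
scene red_bottle_center 0.76 [ 0.59  -0.03   0.074]
scene white_bottle_center 0.71 [ 0.509 -0.242  0.074]
scene flap 0.63 [ 0.506 -0.24   0.075]
scene flap 0.62 [0.544 0.217 0.199]
scene bin_mouth 0.71 [0.57  0.187 0.197]
top red_bottle_center 0.88 [ 0.57  -0.029  0.11 ]
top red_bottle_center 0.29 [ 0.496 -0.235  0.093]
top white_bottle_center 0.92 [ 0.495 -0.231  0.091]
top flap 0.75 [0.537 0.213 0.207]
top bin_mouth 0.87 [0.54  0.208 0.21 ]
[ 5.07817569e-01  3.10025570e+00 -1.15556313e-04] 0.5
```

View pics/scene0.png

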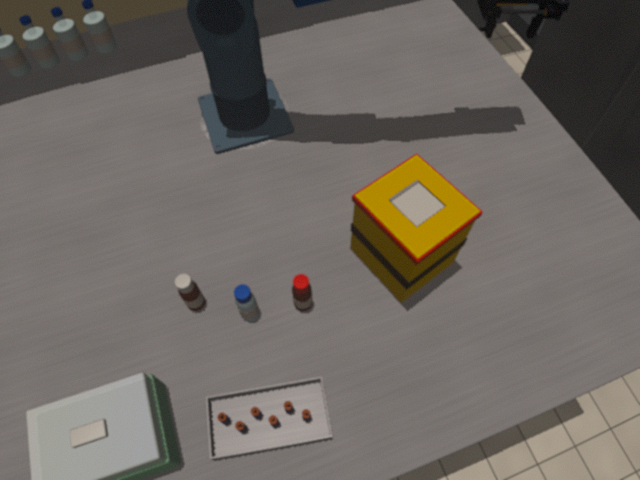

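View pics/top0.png

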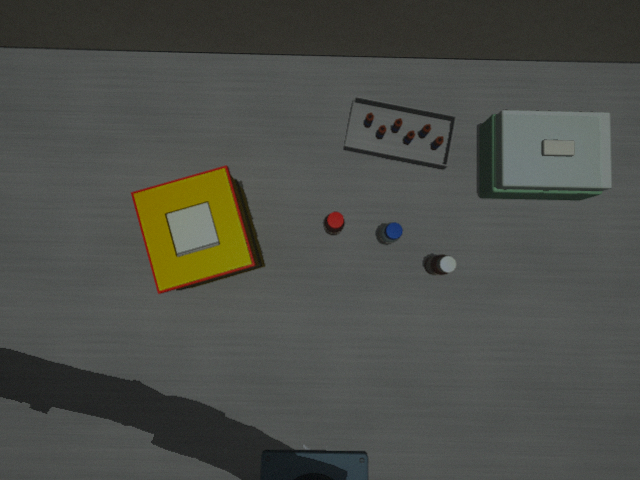

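Scene view: the red cap is at (302,283), blue at (243,293), white at (185,282) and the flap at (417,204). Top view: red cap (335,220), blue (393,231), white (447,264), flap (192,229) in a bin yawed about 15°. Next I'll refine the positions from colour and depth.

```bash
python3 - <<'E'
from h import *
for c in ["scene","top"]:
    z=np.load(c+"0.npz"); im=z["im"]; W=z["W"]; h=cv2.cvtColor(im,cv2.COLOR_RGB2HSV)
    H,S,V=[h[...,i] for i in range(3)]
    X,Y,Z=W[...,0],W[...,1],W[...,2]
    near=np.hypot(X-.58,Y+.03)<.08
    red=near&(S>150)&((H<8)|(H>172))&(V>90)&(Z>.06)
    zt=np.nanpercentile(Z[red],90); top=red&(Z>zt-.012)
    r=cv2.minAreaRect(np.float32(W[top][:,:2])); print(c,"cap",red.sum(),zt,r)
    nb=np.hypot(X-.54,Y-.21)<.15
    lid=nb&(Z>.19)&(Z<.225)
    print(c,"lid",np.nanmedian(Z[lid]),cv2.minAreaRect(np.float32(W[lid][:,:2])))
    fl=(lid&(S<60)).astype(np.uint8); fl=cv2.morphologyEx(fl,cv2.MORPH_OPEN,np.ones((3,3)))>0
    print(c,"flap",fl.sum(),np.nanmedian(Z[fl]),cv2.minAreaRect(np.float32(W[fl][:,:2])))
    for n,m in (("blue",(H>100)&(H<130)&(S>150)&(Z>.09)&(np.abs(X-.55)<.1)),("white",(np.hypot(X-.5,Y+.235)<.05)&(Z>.1))):
        print(n,m.sum(),cv2.minAreaRect(np.float32(W[m][:,:2])) if m.any() else 0)
E
```

```text
scene cap 196 0.11016141675847407 ((0.5761104226112366, -0.0285646952688694), (0.02919211983680725, 0.031089916825294495), 89.85105895996094)
scene lid 0.2032522127136187 ((0.5428032875061035, 0.21524906158447266), (0.1805507391691208, 0.1713147610425949), 17.563417434692383)
scene flap 1240 0.2023083191270097 ((0.5415510535240173, 0.2166612446308136), (0.07352641224861145, 0.07610534131526947), 17.09676170349121)
blue 171 ((0.5582776069641113, -0.14042344689369202), (0.027621686458587646, 0.026639794930815697), 1.3370068073272705)
white 213 ((0.4951034486293793, -0.24189940094947815), (0.029550181701779366, 0.03151177614927292), 58.20036315917969)
top cap 202 0.11313944016640363 ((0.5720111727714539, -0.02942565083503723), (0.028295285999774933, 0.028401190415024757), 46.030555725097656)
top lid 0.2056621476654511 ((0.5408807396888733, 0.21559461951255798), (0.17847700417041779, 0.16885267198085785), 17.437480926513672)
top flap 1888 0.2047029617143184 ((0.5394494533538818, 0.2149624228477478), (0.07493624091148376, 0.07231605798006058), 17.738773345947266)
blue 204 ((0.5534228682518005, -0.14086316525936127), (0.028952591121196747, 0.02907835878431797), 3.1066198348999023)
white 239 ((0.4930625259876251, -0.24254585802555084), (0.03086336888372898, 0.031131071969866753), 60.316768646240234)
```

```bash
cat >> h.py <<'E'
def rot(deg):
    p=np.radians((deg+90)/2); return np.pi*np.array([np.cos(p),np.sin(p),0])
YAW=17.5
E
python3 - <<'E'
from h import *
o=env.observe(); p=np.array(o["position"]); env.move_l([p[0],p[1],.36],vel=.2)
for y in (17.5,197.5):
    for q in ([.573,-.029,.26],[.54,.2155,.36]): 
        s=env.solve_ik(q,rot(y)); print(y,None if s is None else np.round(s,2))
env.grip(1.0)
best=min((17.5,197.5),key=lambda y:abs(env.solve_ik([.573,-.029,.26],rot(y))[6]))
print(best)
env.move_to([.573,-.029,.30],rot(best))
im,d=env.capture("wrist"); cv2.imwrite("pics/w1.png",im[...,::-1]); W=cloud("wrist",d)
h=cv2.cvtColor(im,cv2.COLOR_RGB2HSV);H,S,V=[h[...,i] for i in range(3)]
red=(S>150)&((H<8)|(H>172))&(V>60)&(abs(W[...,2]-.11)<.008)&(np.hypot(W[...,0]-.573,W[...,1]+.03)<.06)
print(red.sum(),cv2.minAreaRect(np.float32(W[red][:,:2])) if red.any() else 0)
for r in env.boxes_of("wrist","red_bottle_center")[:2]: print(r["p"],world("wrist",r["location"]))
print(env.observe()["time_s"],env.observe()["position"])
E
```

```text
17.5 [-0.53  0.45  0.67  1.75 -0.31  1.05  0.56]
17.5 [-0.78  0.33  0.43  1.6  -0.14  1.25 -0.02]
197.5 [-0.78  0.61  1.1   1.77 -0.59  1.14 -2.33]
197.5 [ 0.28  0.52 -1.07  1.53  0.46  1.37  2.62]
17.5
915 ((0.5731955170631409, -0.02791011333465576), (0.030033692717552185, 0.0310220867395401), 82.06217956542969)
0.78 [ 0.57093747 -0.02148311  0.10953149]
4.2083 [ 0.57311066 -0.02811757  0.29991073]
```

View pics/w1.png

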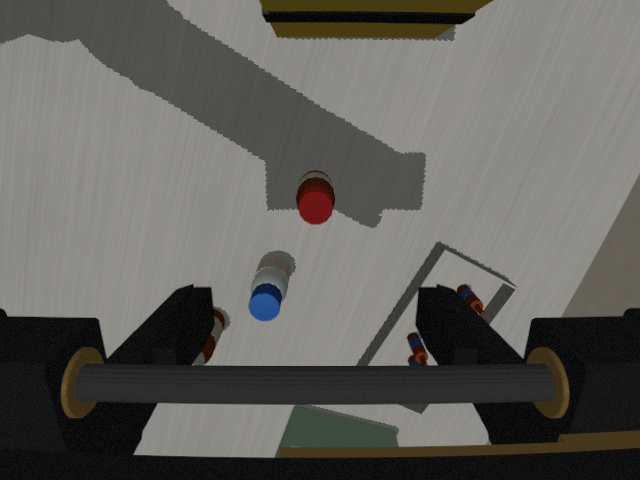

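The red cap at (316,207) is clear of its neighbours, and the wrist measurement agrees with the top view to 2 mm. Going in to grasp.

```bash
python3 - <<'E'
from h import *
env.move_l([.573,-.0285,.079],vel=.12,force_limit=12)
print(env.observe()["position"])
env.grip(0.0)
o=env.observe(); print(o["gripper_width"],o["gripper_force"])
env.move_l([.573,-.0285,.36],vel=.15)
o=env.observe(); print(o["gripper_width"],o["gripper_force"],o["force"],o["time_s"])
env.move_to([.54,.2155,.36],rot(YAW))
im,d=env.capture("scene"); cv2.imwrite("pics/s2.png",cv2.resize(im[60:300,240:560,::-1],None,fx=2,fy=2))
im,d=env.capture("wrist"); cv2.imwrite("pics/w2.png",im[...,::-1]); W=cloud("wrist",d)
h=cv2.cvtColor(im,cv2.COLOR_RGB2HSV);S=h[...,1]
fl=(abs(W[...,2]-.205)<.01)&(S<60)
if fl.any(): print(fl.sum(),np.nanmedian(W[fl],0),cv2.minAreaRect(np.float32(W[fl][:,:2])))
o=env.observe(); print(o["position"],o["gripper_width"],o["time_s"])
E
```

```text
[ 0.57339944 -0.02850851  0.07952994]
0.3618324551056167 27.84427245729603
0.35748050531623 27.78770880686352 [-0.1853193  -0.42313322 -1.50382227] 9.1167
5944 [0.53554712 0.22588215 0.20438168] ((0.5654749274253845, 0.22392421960830688), (0.12858015298843384, 0.07214081287384033), 17.42038345336914)
[0.54085096 0.21281534 0.36024252] 0.357606474095599 10.1833
```

View pics/w2.png

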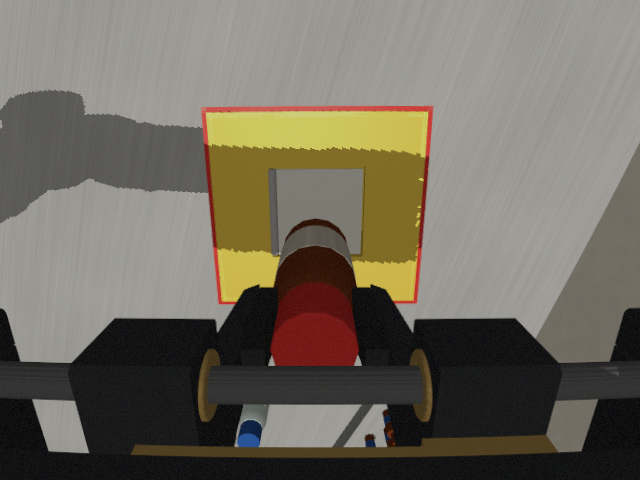

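View pics/s2.png

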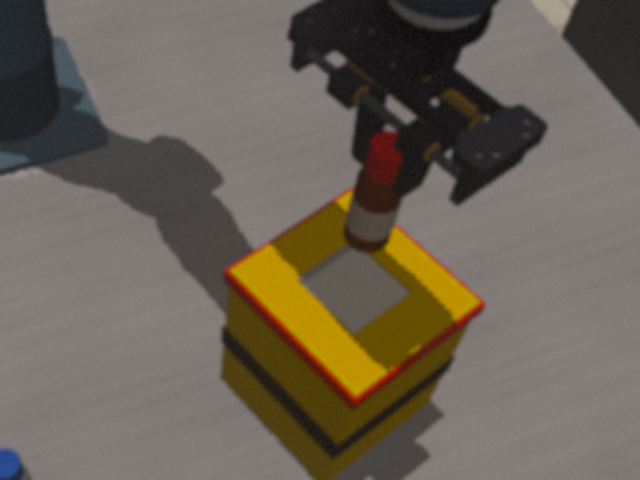

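The bottle is held upright in both views. In the wrist view the mouth runs from (269,168) to (365,168) and down to (362,255), with the grey hinge gap on its left (bin −x). I'll fix the mouth centre from those corners.

```bash
python3 - <<'E'
from h import *
ci=env.camera_info("wrist");K=np.array(ci["mtx"]);D=np.array(ci["dist_coeffs"]);T=np.array(ci["T"])
def at(uv,z=.205):
    n=cv2.undistortPoints(np.float64(uv).reshape(-1,1,2),K,D).reshape(-1,2); r=np.c_[n,np.ones(len(n))]@T[:3,:3].T
    return T[:3,3]+r*((z-T[2,3])/r[:,2])[:,None]
m=at([(269,168),(365,168),(362,256),(202,107),(433,107),(416,303),(219,303)])
print(m.round(4)[:,:2]); print("mouth",(m[0]+m[2])/2,"lid",m[3:].mean(0))
o=env.observe();print(o["position"],o["tool_rot"],o["force"])
E
```

```text
[[0.4939 0.24  ]
 [0.5667 0.2627]
 [0.5893 0.1915]
 [0.4327 0.2698]
 [0.601  0.3222]
 [0.6505 0.1635]
 [0.4825 0.1114]]
mouth [0.54161051 0.21578233 0.205     ] lid [0.54167558 0.21674841 0.205     ]
[0.54085096 0.21281534 0.36024252] [ 1.86209953e+00  2.52909379e+00 -3.31231319e-04] [ 0.1141341  -1.26500392 -1.4580514 ]
```

```bash
python3 - <<'E'
from h import *
p=np.array(env.observe()["position"]); e=p[:2]-[.54,.2155]
env.move_l([.541,.216,.30],vel=.1); print(env.observe()["position"])
print(env.move_l([.541,.216,.218],vel=.06,force_limit=20))
env.hold(.4)
o=env.observe();print(o["position"],o["force"],o["gripper_width"],o["time_s"])
im,d=env.capture("wrist"); cv2.imwrite("pics/w3.png",im[...,::-1])
E
```

```text
[0.54146261 0.21589292 0.30051564]
False
[0.54102505 0.21600044 0.21806793] [ 1.27376426  0.90114371 -1.25597423] 0.35866732506200394 12.85
```

View pics/w3.png

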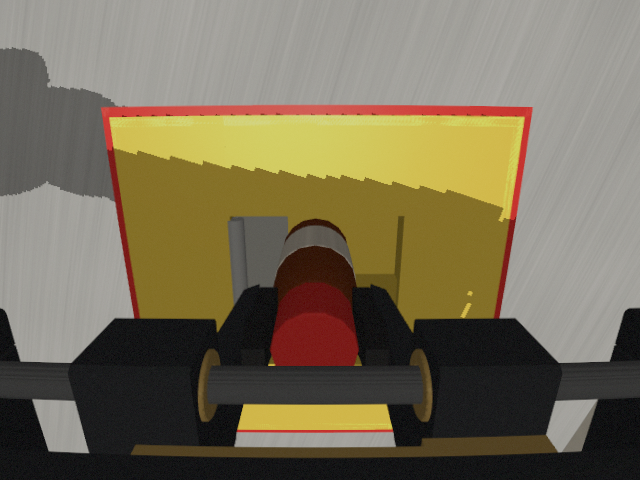

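The bottle is in the mouth at (315,250), still upright between the mouth edges at columns 232 and 402. The flap is swung down on the left. Releasing now.

```bash
python3 - <<'E'
from h import *
env.grip(1.0); env.hold(.5)
env.move_l([.541,.216,.36],vel=.15); env.hold(.7)
im,d=env.capture("wrist"); cv2.imwrite("pics/w4.png",im[...,::-1])
W=cloud("wrist",d); m=np.hypot(W[...,0]-.541,W[...,1]-.216)<.03
print(np.nanpercentile(W[m][:,2],[2,50,98]))
o=env.observe();print(o["position"],o["force"],o["gripper_width"],o["time_s"])
E
```

```text
[0.20321147 0.44231589 0.46188045]
[0.54102862 0.21598072 0.36002176] [ 0.4892897   0.34644141 -0.56798063] 1.0014649464458152 16.1917
```

View pics/w4.png

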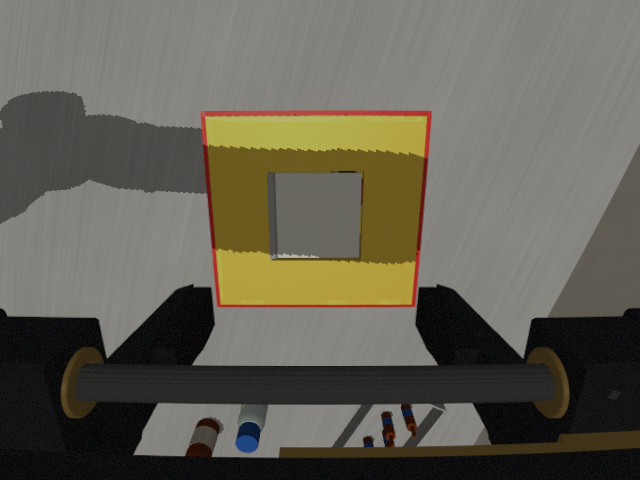

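The bottle is in, but a dark and red sliver shows at the flap's free edge near (345,172) and (362,185), so I'll measure the flap's angle.

```bash
python3 - <<'E'
from h import *
im,d=env.capture("wrist"); W=cloud("wrist",d)
cv2.imwrite("pics/w5.png",cv2.resize(im[150:280,250:390,::-1],None,fx=4,fy=4,interpolation=cv2.INTER_NEAREST))
P=W[178:252,280:355].reshape(-1,3); P=P[np.isfinite(P[:,2])]
A=np.c_[P[:,:2],np.ones(len(P))]; c=np.linalg.lstsq(A,P[:,2],rcond=None)[0]
a=np.radians(17.5); print("slope along bin x,y",c[:2]@[np.cos(a),np.sin(a)],c[:2]@[-np.sin(a),np.cos(a)],P[:,2].min(),P[:,2].max())
for col in (205,240,280,300,320,340,355,380,405): print(col,W[210:220,col,2].mean().round(4))
E
```

```text
slope along bin x,y 0.0007314391994094244 -0.0006291594562558542 0.20142801678044742 0.20686307375177376
205 0.0004
240 0.2058
280 0.2041
300 0.2042
320 0.2042
340 0.2049
355 0.2046
380 0.206
405 0.2059
```

View pics/w5.png

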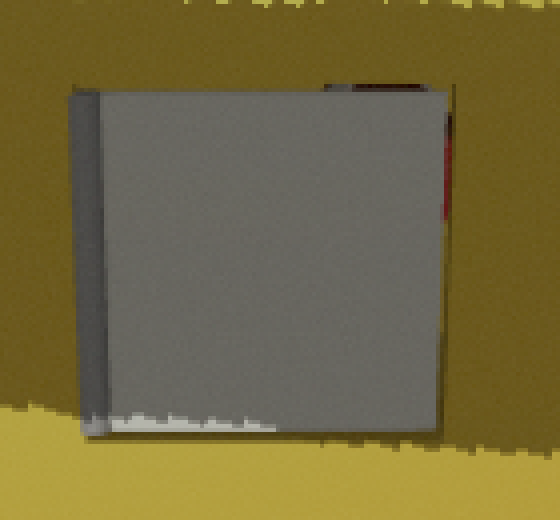

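The flap is flat (slope under 0.001). The red is the bottle inside, seen through the flap's 2 mm edge gap. The white-capped bottle was never touched.

```bash
python3 -c "
from h import *
for r in (env.capture('top') and env.boxes_of('top','white_bottle_center'))[:1]: print(r['p'],world('top',r['location']))
print(env.hand_in())"
```

```text
0.75 [ 0.49407665 -0.23261314  0.08963553]
the job is handed in; nothing more can be done
None
```

The red-capped bottle went upright through the flap, was released about 67 mm in and dropped into the bin; the flap measured shut, the white-capped bottle is where it was, and the job is handed in (no verdict was returned).

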